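# Park the bottle in the labelling gutter

## Task

The bottle lying at the low end of the sloped wooden gutter has to be parked for labelling. With the fingertips, push it up the slope and over the crest into the pocket in front of the end board, where it cannot roll back, and then tip the hinged keeper arm over until it lies flat across the gutter behind the bottle. Do not lift the bottle at any time, and leave the other things on the table where they are.

Things in the scene. Friction and masses are not known exactly. Their poses are not given: they have to be found in the camera images.
- gutter: Plywood gutter fixed to the table, 206 mm wide (x), 272 mm long (y); its place and yaw vary. Origin: middle of its underside, on the table, z up. Its +y is uphill, its x runs across it (-x side nearest the robot). The bed rises 0.14 m per m from y = -155 mm (z = 9 mm) to the crest, between side walls 188 mm apart that stand 20 mm above the bed.
- crest (a point): Middle of the crest, the top edge of the sloping bed: gutter x = 0, y = 60 mm, z = 38.6 mm. Beyond it the level pocket floor lies 6 mm lower and reaches to the upright end board (face at y = 105 mm, its top 82 mm above the table).
- low_end (a point): Point on the bed at the low end (gutter x = 0, y = -132 mm, z = 12 mm), midway between two small corner blocks (y = -139 to -125 mm, 19 mm high) that keep the bottle from rolling out. Between the blocks, 128 mm wide, the low end is open for the fingers.
- pocket (a point): Middle of the pocket floor (gutter x = 0, y = 78 mm, z = 32.6 mm); the bottle's axis lies 25 mm above it when parked (free play about 4 mm along y).
- bottle: The smooth dark 50 mm round bottle (friction about 0.35) with black cap, 177 mm long, about 0.26 kg, lying on its side across the gutter and free to roll. Origin: centre of its base; its z runs along its axis towards the cap. It starts at the low end against the corner blocks (axis at gutter y about -98 mm) and rolls back there if let go on the slope.
- bottle_mid (a point): The middle of the bottle's length, on its axis (88.5 mm from the base).
- keeper (a joint): Angle of the keeper arm in rad: 0 = open, leaning 15 degrees outward past upright (away from the gutter); 0.26 = upright; 1.83 = fully down, lying level across the gutter, its far end about over the middle. It stays where left near upright (within about 15 degrees) and sinks flat by its own weight once tipped more than about 30 degrees inward. Under 1 N moves it.
- keeper_hinge (a point): Hinge of the keeper arm, on a post at the gutter's -x side wall (gutter x = -108 mm, y = 37 mm, z = 68 mm). The axis is parallel to the gutter's y. The arm is a flat aluminium bar 20 mm wide (along y), 6 mm thick, with a 14 mm thick black round end.
- keeper_tip (a point): Centre of the black round end of the keeper arm, 110 mm from the hinge axis.
- pump_bottle: Bystander: upright dark pump bottle, 160 mm tall, 50 mm round, beyond the high end; not to be moved. Origin: centre of its underside.
- glue_stick: Bystander: upright glue stick, 98 mm tall, 28 mm round, beyond the high end; not to be moved. Origin: centre of its underside.
- date_stamp: Bystander: date stamp, 39x58x74 mm, behind the far side wall; not to be moved. Origin: centre of its underside.
- tally_counter: Bystander: hand tally counter, 50x65x25 mm, beside the high end on the robot's side; not to be moved. Origin: centre of its underside.
- over_cap: Bystander: loose black cap, 36 mm round and high, off the low end; not to be moved. Origin: centre of its underside.
- marker: Bystander: marker pen lying down, 14x136x15 mm, on the robot's side; not to be moved. Origin: centre of its underside.
Things that resemble listed ones, but are neither listed nor needed, are in the scene too. What is shaped like the bottle but orange is not meant.

How it is judged:
By the outcome, as a careful person would: the job done as asked, in the order asked, and still so for the second after the job is handed in, with the robot touching nothing.
It also fails if it takes over 51 s, if anything falls off the work surface, if the arm or the gripper's body presses on something with over 40 N, if the wrist force passes 120 N, or if a joint passes its speed limit or range.

## Robot

A 7-joint arm with a two-finger parallel gripper is mounted at the origin on a cart in front of the work surface, level with it; the furniture and walls round the work are solid. World frame = base frame: x ahead of the robot, y to its left, z up, the work surface at z = 0. Lengths are in mm, angles in rad, forces in N, time in s.
With the tool pointing down it reaches from about 400 to 875 mm from the base axis. Payload 4.4 kg.
Tool frame: the origin (TCP) lies at the very end of the fingers, on their centre line; the grasp point (between the pads) lies 19 mm behind it; z points along the fingers, y is the direction in which the jaws open and shut (so a half turn about z gives the same grasp; the last joint's range is limited). The gripper opens to 85 mm and grips with 20 to 120 N. Pads are 22 mm wide; open, the fingers measure 114 mm over their backs; the gripper's body (76 mm by 85 mm) begins 54 mm behind the grasp point. The pads swing forward as they close: fully open they stand 13 mm farther back than shut.
Start: joints at [-1.362, 0.628, 0.038, 1.517, -0.027, 0.996, -0.02], TCP at [176.355, 625.633, 207.213] pointing down, gripper open.
Joint ranges: [-3.06, 3.06], [-0.37, 2.12], [-1.25, 1.32], [0.18, 2.47], [-1.1, 4.24], [0.23, 1.98], [-2.94, 2.94]. Speed limits (rad/s): [2.57, 2.57, 3.14, 3.14, 3.14, 3.14, 3.14].

## Interface

Orientations are given as [roll, pitch, yaw] about the fixed x, y, z axes, in that order (R = Rz(yaw) Ry(pitch) Rx(roll)).
In Python, from cell import read_state, get_image, calibration, finish_job gives the robot as it stands. The module is installed in compiled form; this text tells all that it offers.
- The arm moves only by the tool apply_moves, never from a script. Its argument "increments" is a list of rows, each an object of numbers: "tx", "ty", "tz": the shift along the world's x, y, z in m; "rx", "ry", "rz": the turn, a rotation vector about the world's x, y, z in units of 5 degrees (1.0 is 5 degrees); "claw": the finger opening in m, from 0 to 0.0854. In form: [{"tx": .., "ty": .., "tz": .., "rx": .., "ry": .., "rz": .., "claw": ..}, ...]. A call has 1 to 12 rows; each row is the pose to reach, as a shift and turn from the pose commanded when the call began; what a row does not reach only later rows make up. A row lasts 1/10 s, in which the tool goes at most 50 mm and 8.59 degrees, less where a joint would pass 70% of its speed; a pose out of reach is approached as far as the arm can. A call with a gripper value outside its range is refused whole. The fingers move at their own pace and stop on an object; the grip force is fixed at half the most. Time passes only in rows, so rows that repeat a pose let the fingers close. It gives the time, the measured TCP pose, the force and the opening at its end, in the units of the state.
- read_state(): the state, without advancing time (a new reading comes with each control period).
- get_image(name): name is "side" or "top" or "wrist"; returns the picture (420x560x3 uint8, red, green, blue); there is no depth.
- calibration(name): a dict with "camera_matrix" (3x3 intrinsics, pixels), "origin" and "attitude" of the camera in the world. Camera axes: x right, y up, looking along -z (the intrinsics and any distortion apply to the point x, -y, -z); pixel columns grow to the right and rows downward; lengths in mm; the calibration is good to about 2 mm. A picture is of the moment at which its call begins: read the wrist's pose just before it. calibration takes no time and is no camera call; for the wrist camera it gives the pose at the moment of the call.
- finish_job(): hands the job in, once; it reports no verdict.
The state is a dict: "clock": time; "qpos": joint angles; "qd": joint speeds; "tau": joint torques, N m; "eef_pos": TCP position; "tool_rot": TCP orientation; "force": force on the tool from outside, world axes, zero at the start; "torque": the same for the moment, N m; "width": finger opening in mm.
Only numpy, scipy, OpenCV 4.12 (cv2) and the standard library are available. Lean on these libraries where they do the work, as an engineer would, in place of code of your own. Each camera call takes 0.05 s, during which the arm holds its last target. There are 200 camera calls.

## Working session

There is one attempt and no reset: what is moved stays moved. The work goes in short steps, Python scripts to look and compute and a tool call to move; the robot and the scene stay as the last step left them, time stands still between calls to the robot, and variables do not carry over. Pictures are saved under pics/ and viewed, about 8 in all and at most 12, crops included, and the job is handed in when it is done.

Besides the shell and the picture viewer there is one more tool, called after "Request:" by a JSON object that holds its "api" and its "payload". apply_moves: Moves the arm, as the interface text tells. Its arguments: {"type":"object","properties":{"increments":{"type":"array"}},"required":["increments"]}

```bash
mkdir -p pics; cat > h.py <<'E'
import numpy as np, cv2
from cell import *
from scipy.spatial.transform import Rotation as R
def att(c):
    a=np.array(c['attitude'],float)
    return a if a.shape==(3,3) else (R.from_euler('xyz',a).as_matrix() if a.size==3 else R.from_quat(a).as_matrix())
def ray(n,u,v,z,c=None):
    c=c or calibration(n);K=np.array(c['camera_matrix']);d=np.linalg.inv(K)@[u,v,1];d=att(c)@[d[0],-d[1],-d[2]]
    o=np.array(c['origin']);return o+d*(z-o[2])/d[2]
def proj(n,p,c=None):
    c=c or calibration(n);q=att(c).T@(np.array(p,float)-c['origin']);q=np.array(c['camera_matrix'])@[q[0],-q[1],-q[2]];return q[:2]/q[2]
E
python3 - <<'E'
from h import *
s=read_state();print(s)
ims=[]
for n in("top","side"):
    print(n,calibration(n)); cv2.imwrite(f'pics/{n}0.png',cv2.resize(get_image(n)[:,:,::-1],(800,600),interpolation=cv2.INTER_CUBIC))
E
```

```text
{'clock': 0.0, 'qpos': array([-1.36178536,  0.62933911,  0.03842847,  1.51837497, -0.02701887,
        0.99630689, -0.01996229]), 'qd': array([ 0.00122104, -0.00040686, -0.00013401,  0.00176887, -0.0010543 ,
        0.0002226 , -0.00052445]), 'tau': array([-9.51795337e-04, -5.63388813e+01,  1.22567900e+00, -1.93448746e+01,
        1.09371456e-02,  1.03762862e-02, -3.39814704e-06]), 'eef_pos': array([176.16275358, 624.96873216, 206.29120367]), 'tool_rot': array([-3.13968165e+00,  1.30042764e-06,  2.86681988e+00]), 'force': array([0.57281441, 0.53083341, 0.42438249]), 'torque': array([0.0040832 , 0.04581811, 0.05212089]), 'width': 85.33032920102559}
top {'camera_matrix': array([[491.19592044,   0.        , 286.66620402],
       [  0.        , 491.19592044, 203.38513082],
       [  0.        ,   0.        ,   1.        ]]), 'origin': array([ 327.43094103,  185.55512466, 1339.55108555]), 'attitude': array([ 2.33204273e-01,  7.44653443e-04, -1.52577490e+00])}
side {'camera_matrix': array([[454.54214768,   0.        , 276.56480056],
       [  0.        , 454.54214768, 208.65418313],
       [  0.        ,   0.        ,   1.        ]]), 'origin': array([462.34236107, 983.94219308, 817.73574492]), 'attitude': array([ 0.85254782, -0.01768593, -2.96971147])}
```

View pics/top0.png

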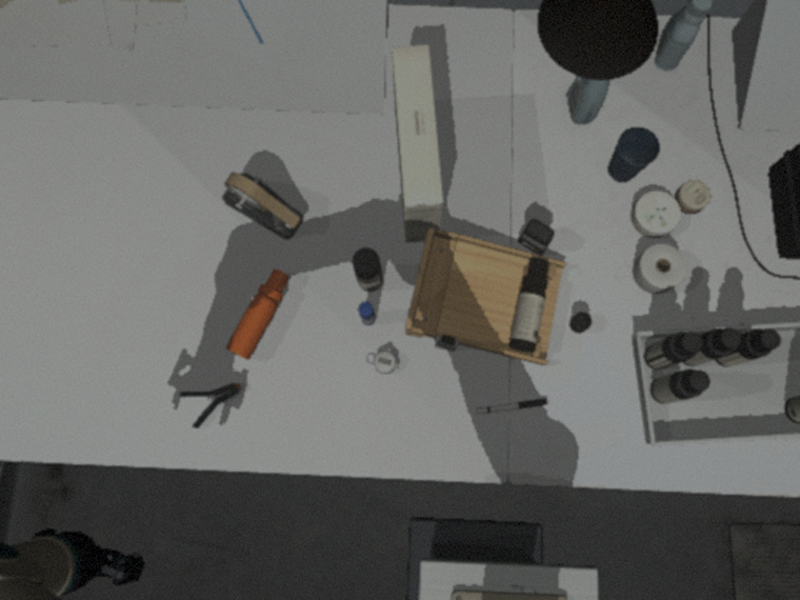

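View pics/side0.png

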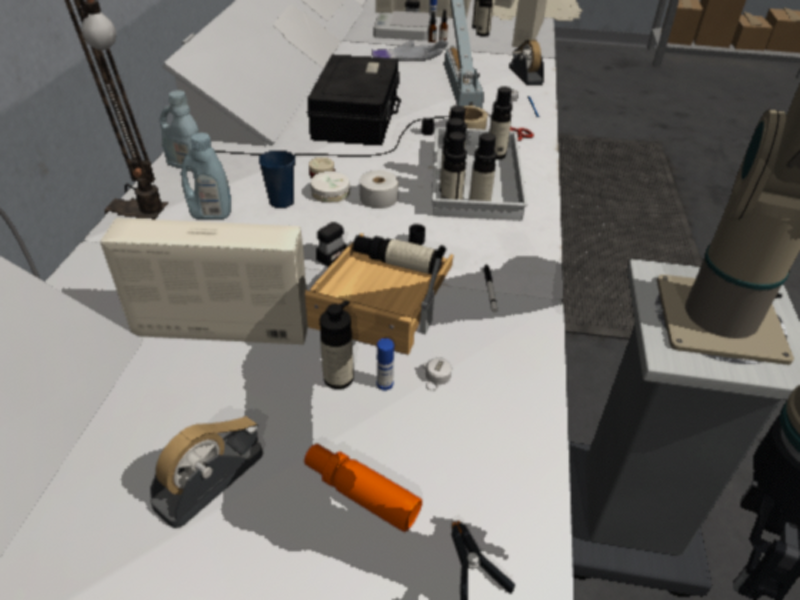

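The top view shows the gutter with its corners near px800 (432,230), (408,330), (565,262) and (547,362). The bottle is at the right (low) end with its cap pointing away from the robot, and the keeper post is near (445,340). I'll fit the gutter pose and overlay it.

```bash
cat >> h.py <<'E'
def G(p,g):
    c,s=np.cos(g[2]),np.sin(g[2]);p=np.atleast_2d(p).astype(float)
    return np.c_[g[0]+c*p[:,0]-s*p[:,1],g[1]+s*p[:,0]+c*p[:,1],p[:,2]]
E
python3 - <<'E'
from h import *
from scipy.optimize import least_squares
P=np.array([[103,117,82],[-103,117,82],[103,-155,29],[-103,-155,29]])
U=np.array([[432,230],[408,330],[565,262],[547,362]])*.7
c=calibration('top')
f=lambda g:(np.array([proj('top',p,c) for p in G(P,g)])-U).ravel()
r=least_squares(f,[550,50,-.1]);g=r.x;print(g,r.fun.round(1))
bed=lambda y:9+.14*(y+155)
lines=[[(x,117,82) for x in(-103,103)],[(-103,105,82),(103,105,82)],[(-103,-155,29),(-103,60,58.6)],[(103,-155,29),(103,60,58.6)],[(-103,-155,29),(103,-155,29)],[(-94,60,38.6),(94,60,38.6)],
[(-108,37,68),(-108-28.5,37,68+106)],[(-64,-139,19),(-64,-125,19)],[(64,-139,19),(64,-125,19)],[(-103,117,0),(-103,117,82)],[(103,117,0),(103,117,82)],[(-103,-155,0),(-103,-155,29)]]
for n,(x0,y0,w,h) in dict(top=(270,140,150,130),side=(200,150,140,115)).items():
    k=5;im=cv2.resize(get_image(n)[y0:y0+h,x0:x0+w,::-1],None,fx=k,fy=k,interpolation=cv2.INTER_CUBIC)
    im=np.clip(im*1.5,0,255).astype(np.uint8)
    for l in lines:
        q=[tuple(int(v) for v in (proj(n,p)-[x0,y0]+.5)*k) for p in G(l,g)]
        cv2.line(im,q[0],q[1],(0,255,0),1)
    cv2.imwrite(f'pics/{n}1.png',im)
E
```

```text
[ 6.32773070e+02  6.91217287e+01 -1.57845741e-01] [-1.9 -3.  -0.6  1.   0.8 -0.5  1.8  2.2]
```

View pics/top1.png

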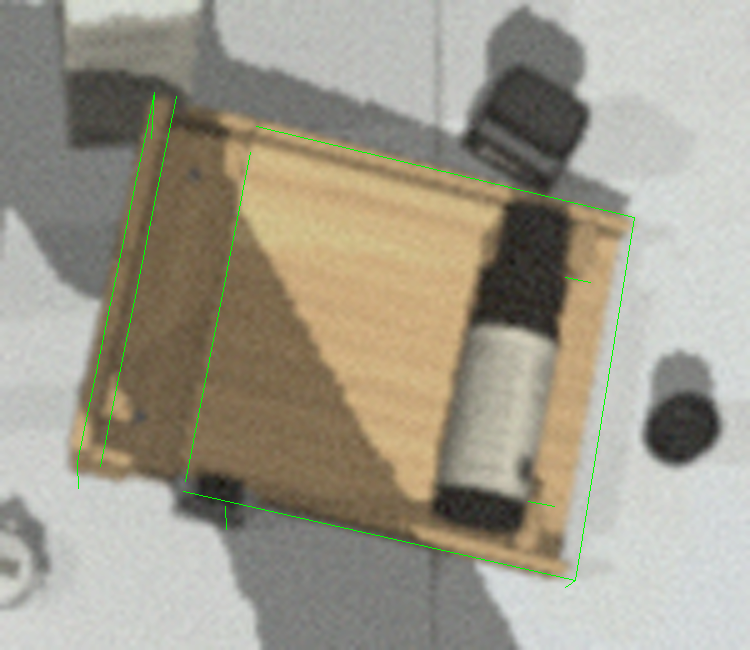

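View pics/side1.png

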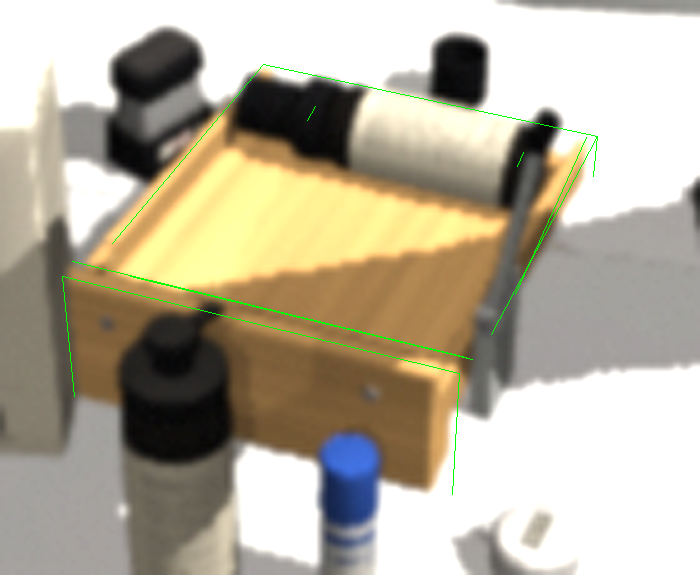

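The overlay fits to within about 2 mm in the top view. The side view looks shifted by about 25 crop px at the end board's near edge, so I'll compare the two views on shared points.

```bash
python3 - <<'E'
from h import *
T=lambda u,v,z:ray('top',270+u/5-.5+.5*0,140+v/5-.5,z).round(1)
S=lambda u,v,z:ray('side',200+u/5-.5,150+v/5-.5,z).round(1)
print('overcap',T(682,428,36),S(460,48,36))
print('glue',ray('top',366*.7,306*.7,98).round(1),S(349,447,98))
print('pumptop',ray('top',366*.7,256*.7,120).round(1))
print('near endboard top',T(75,468,82),S(436,378,82), 'bottom side',S(430,490,0))
print('low near',T(568,577,29),S(597,138,29)); print('low far',T(632,205,29),S(263,68,29))
g=[632.8,69.1,-.158]
print(G([[-103,117,82],[-103,-155,29],[103,-155,29],[0,-98,42],[-108,37,68]],g).round(1))
print('bottle base/cap top',T(482,515,42),T(537,203,42),'side',S(520,165,42),S(240,105,42))
print('keepertip',S(546,122,174),'hinge post top S',S(487,315,75),T(213,500,120))
for n in('top','side'): print(n,proj(n,read_state()['eef_pos'])/.7)
E
```

```text
overcap [ 591.  -123.7   36. ] [ 596.4 -130.2   36. ]
glue [589.8 277.1  98. ] [589.  274.6  98. ]
pumptop [677.4 281.  120. ]
near endboard top [546.4 202.   82. ] [559.9 205.8  82. ] bottom side [561.1 200.1   0. ]
low near [508.4 -63.6  29. ] [507.1 -66.7  29. ]
low far [717.1 -99.1  29. ] [709.6 -96.7  29. ]
[[ 549.5  200.8   82. ]
 [ 506.7  -67.8   29. ]
 [ 710.1 -100.2   29. ]
 [ 617.4  -27.7   42. ]
 [ 532.   122.6   68. ]]
bottle base/cap top [537.7 -15.3  42. ] [712.  -44.2  42. ] side [546.  -16.3  42. ] [710.8 -40.8  42. ]
keepertip [523.9 118.7 174. ] hinge post top S [543.1 148.9  75. ] [526.6 131.6 120. ]
top [118.16848157 545.51952034]
side [734.81673993 568.15709985]
```

The views disagree by about 10 mm near the end board, so I'll get a close look with the wrist camera. First I bring the arm above the gutter.

Request:
{"api": "apply_moves", "payload": {"increments": [{"tx": 0.03, "ty": -0.04, "tz": 0.03, "rz": -1.6}, {"tx": 0.41, "ty": -0.58, "tz": 0.16, "rz": -16.8}, {"tx": 0.41, "ty": -0.58, "tz": 0.16, "rz": -16.8}, {"tx": 0.41, "ty": -0.58, "tz": 0.16, "rz": -16.8}, {"tx": 0.41, "ty": -0.58, "tz": 0.16, "rz": -16.8}, {"tx": 0.41, "ty": -0.58, "tz": 0.16, "rz": -16.8}, {"tx": 0.41, "ty": -0.58, "tz": 0.16, "rz": -16.8}, {"tx": 0.41, "ty": -0.58, "tz": 0.16, "rz": -16.8}, {"tx": 0.41, "ty": -0.58, "tz": 0.16, "rz": -16.8}, {"tx": 0.41, "ty": -0.58, "tz": 0.16, "rz": -16.8}, {"tx": 0.41, "ty": -0.58, "tz": 0.16, "rz": -16.8}, {"tx": 0.41, "ty": -0.58, "tz": 0.16, "rz": -16.8}]}}

```text
$.increments[0]: bad value
```

Request:
{"api": "apply_moves", "payload": {"increments": [{"tx": 0.41, "ty": -0.58, "tz": 0.16, "rx": 0, "ry": 0, "rz": -16.8, "claw": 0.06}, {"tx": 0.41, "ty": -0.58, "tz": 0.16, "rx": 0, "ry": 0, "rz": -16.8, "claw": 0.06}, {"tx": 0.41, "ty": -0.58, "tz": 0.16, "rx": 0, "ry": 0, "rz": -16.8, "claw": 0.06}, {"tx": 0.41, "ty": -0.58, "tz": 0.16, "rx": 0, "ry": 0, "rz": -16.8, "claw": 0.06}, {"tx": 0.41, "ty": -0.58, "tz": 0.16, "rx": 0, "ry": 0, "rz": -16.8, "claw": 0.06}, {"tx": 0.41, "ty": -0.58, "tz": 0.16, "rx": 0, "ry": 0, "rz": -16.8, "claw": 0.06}, {"tx": 0.41, "ty": -0.58, "tz": 0.16, "rx": 0, "ry": 0, "rz": -16.8, "claw": 0.06}, {"tx": 0.41, "ty": -0.58, "tz": 0.16, "rx": 0, "ry": 0, "rz": -16.8, "claw": 0.06}, {"tx": 0.41, "ty": -0.58, "tz": 0.16, "rx": 0, "ry": 0, "rz": -16.8, "claw": 0.06}, {"tx": 0.41, "ty": -0.58, "tz": 0.16, "rx": 0, "ry": 0, "rz": -16.8, "claw": 0.06}, {"tx": 0.41, "ty": -0.58, "tz": 0.16, "rx": 0, "ry": 0, "rz": -16.8, "claw": 0.06}, {"tx": 0.41, "ty": -0.58, "tz": 0.16, "rx": 0, "ry": 0, "rz": -16.8, "claw": 0.06}]}}

```text
clock: 1.4
eef_pos: [514.9, 146.1, 339.6]
tool_rot: [-3.142, -0.0, 1.401]
force: [0.2, 0.8, -0.6]
width: 59.7
```

Request:
{"api": "apply_moves", "payload": {"increments": [{"tx": 0.05, "ty": -0.08, "tz": 0.06, "rx": 0, "ry": 0, "rz": 0, "claw": 0.06}, {"tx": 0.05, "ty": -0.08, "tz": 0.06, "rx": 0, "ry": 0, "rz": 0, "claw": 0.06}, {"tx": 0.05, "ty": -0.08, "tz": 0.06, "rx": 0, "ry": 0, "rz": 0, "claw": 0.06}, {"tx": 0.05, "ty": -0.08, "tz": 0.06, "rx": 0, "ry": 0, "rz": 0, "claw": 0.06}, {"tx": 0.05, "ty": -0.08, "tz": 0.06, "rx": 0, "ry": 0, "rz": 0, "claw": 0.06}]}}

```text
clock: 1.9
eef_pos: [563.2, 69.3, 398.0]
tool_rot: [-3.139, -0.001, 1.402]
force: [-0.8, 0.0, 0.5]
width: 59.5
```

```bash
python3 - <<'E'
from h import *
import pickle
print(read_state()['eef_pos'],read_state()['tool_rot'],read_state()['qpos'].round(2)); c=calibration('wrist');print(c)
im=get_image('wrist');pickle.dump((c,im),open('w.pkl','wb'))
print(proj('wrist',read_state()['eef_pos'],c))
cv2.imwrite('pics/w0.png',cv2.resize(np.clip(im[:,:,::-1]*1.4,0,255).astype(np.uint8),(800,600),interpolation=cv2.INTER_CUBIC))
E
```

```text
[563.22066068  69.32073193 397.96435263] [-3.13906056e+00 -8.82734351e-04  1.40222075e+00] [-0.54  0.4   0.57  1.46 -0.21  1.35 -0.13]
{'camera_matrix': array([[294.86104693,   0.        , 280.20091975],
       [  0.        , 294.86104693, 209.61039079],
       [  0.        ,   0.        ,   1.        ]]), 'origin': array([576.07124325, 138.97075701, 563.96343947]), 'attitude': array([-0.27872886,  0.00148495, -0.16992214])}
[278.53717125 245.56505283]
```

View pics/w0.png

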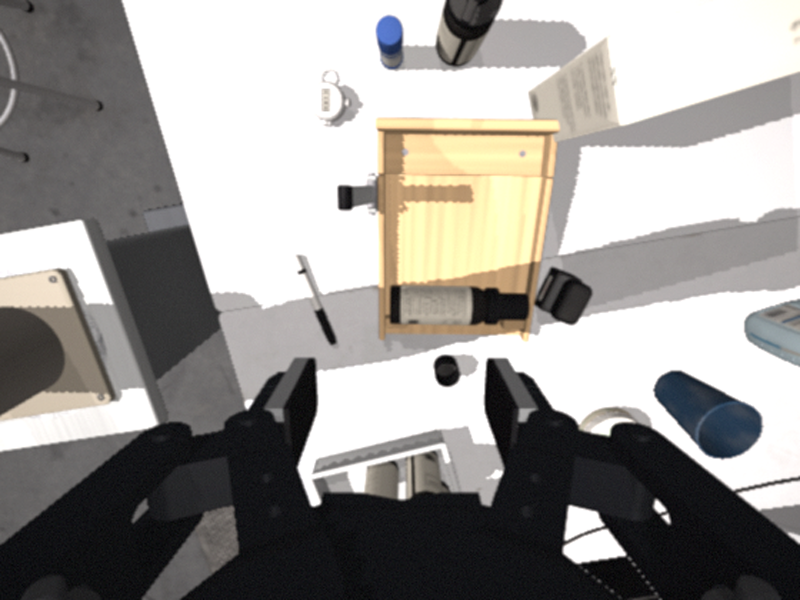

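The wrist view shows the whole gutter: end-board top corners at (378,119) and (558,121), low-end corners at (380,339) and (528,340), and the keeper tip at (346,197). I'll fit the pose to these.

```bash
python3 - <<'E'
from h import *
import pickle
from scipy.optimize import least_squares
c,im=pickle.load(open('w.pkl','rb'))
P=np.array([[-103,117,82],[103,117,82],[-103,-155,29],[103,-155,29]])
U=np.array([[378,119],[559,121],[380,339],[528,340]])*.7
f=lambda g:(np.array([proj('wrist',p,c) for p in G(P,g)])-U).ravel()
r=least_squares(f,[632,69,-.158]);g=r.x;print(g,r.fun.round(2))
for nm,p in dict(tip0=(-136.5,37,174),tipup=(-108,37,178),hinge=(-108,37,68),crestL=(-94,60,38.6),crestR=(94,60,38.6),bott=(0,-98,42)).items():
    print(nm,(proj('wrist',G(p,g)[0],c)/.7).round(0),G(p,g)[0].round(1))
print('bottle base, cap',ray('wrist',391*.7,304*.7,42,c).round(1),ray('wrist',529*.7,307*.7,42,c).round(1))
print('cap',ray('wrist',446*.7,360*.7,36,c).round(1),'glue',ray('wrist',390*.7,28*.7,98,c).round(1))
E
```

```text
[ 6.37251246e+02  7.11160575e+01 -1.72917468e-01] [-4.31  0.2   5.01 -0.79 -1.71  1.09  0.81  0.74]
tip0 [329. 201.] [509.2 131.1 174. ]
tipup [361. 201.] [537.2 126.1 178. ]
hinge [369. 196.] [537.2 126.1  68. ]
crestL [383. 176.] [555.  146.4  38.6]
crestR [540. 176.] [740.2 114.   38.6]
bott [456. 303.] [620.4 -25.4  42. ]
bottle base, cap [537.2 -12.1  42. ] [712.6 -46.3  42. ]
cap [ 596.5 -104.7   36. ] glue [589.4 279.7  98. ]
```

The wrist fit gives the gutter at about (637, 71) with yaw about -0.18. The bottle's mid is at (625,-29), its length comes out at 179 mm against 177, and its axis is at gutter y ≈ -100, so these agree. The body (base side) lies at gutter x from -83 to about +25, so I'll push with the fingers 40 mm apart, centred at x ≈ -12.

Request:
{"api": "apply_moves", "payload": {"increments": [{"tx": 0.035, "ty": -0.142, "tz": -0.3, "rx": 0, "ry": 0, "rz": -0.1, "claw": 0.04}, {"tx": 0.035, "ty": -0.142, "tz": -0.3, "rx": 0, "ry": 0, "rz": -0.1, "claw": 0.04}, {"tx": 0.035, "ty": -0.142, "tz": -0.3, "rx": 0, "ry": 0, "rz": -0.1, "claw": 0.04}, {"tx": 0.035, "ty": -0.142, "tz": -0.3, "rx": 0, "ry": 0, "rz": -0.1, "claw": 0.04}, {"tx": 0.035, "ty": -0.142, "tz": -0.3, "rx": 0, "ry": 0, "rz": -0.1, "claw": 0.04}, {"tx": 0.035, "ty": -0.142, "tz": -0.3, "rx": 0, "ry": 0, "rz": -0.1, "claw": 0.04}, {"tx": 0.035, "ty": -0.142, "tz": -0.3, "rx": 0, "ry": 0, "rz": -0.1, "claw": 0.04}, {"tx": 0.035, "ty": -0.142, "tz": -0.3, "rx": 0, "ry": 0, "rz": -0.1, "claw": 0.04}, {"tx": 0.035, "ty": -0.142, "tz": -0.3, "rx": 0, "ry": 0, "rz": -0.1, "claw": 0.04}, {"tx": 0.035, "ty": -0.142, "tz": -0.3, "rx": 0, "ry": 0, "rz": -0.1, "claw": 0.04}]}}

```text
clock: 2.95
eef_pos: [600.3, -72.1, 100.6]
tool_rot: [3.14, -0.001, 1.395]
force: [0.5, 0.3, 0.7]
width: 40.2
```

```bash
python3 - <<'E'
from h import *
import pickle
s=read_state();print(s['eef_pos'],s['tool_rot'],s['force']); c=calibration('wrist')
im=get_image('wrist');pickle.dump((c,im),open('w1.pkl','wb'))
cv2.imwrite('pics/w1.png',cv2.resize(np.clip(im[:,:,::-1]*1.2,0,255).astype(np.uint8),(800,600),interpolation=cv2.INTER_CUBIC))
E
```

```text
[600.25598159 -72.12732744 100.59404682] [ 3.13951936e+00 -1.40843259e-03  1.39472553e+00] [0.47260248 0.33148279 0.7421653 ]
```

View pics/w1.png

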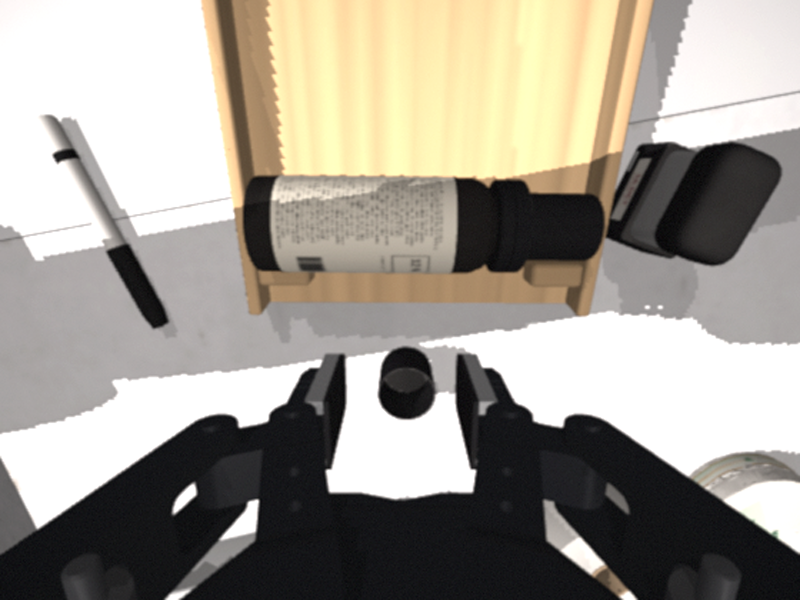

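The view shows the bottle square across the gutter, with its body from u=245 to 490 and the low edge at v≈303, parallel to the jaws. I'll check the low-end position from this closer picture.

```bash
python3 - <<'E'
from h import *
import pickle
c,im=pickle.load(open('w1.pkl','rb'))
def ug(p,g=(637.3,71.1,-.178)):
    d=np.array(p[:2])-g[:2];s,k=np.sin(g[2]),np.cos(g[2]);return (k*d[0]+s*d[1]).round(1),(-s*d[0]+k*d[1]).round(1)
r=lambda u,v,z:ray('wrist',u*.7,v*.7,z,c)
print('low edge',ug(r(300,303,9)),ug(r(560,303,9)))
print('wall outer low',ug(r(249,315,29)),ug(r(595,315,29)),'inner',ug(r(268,305,29)),ug(r(572,305,29)))
print('bottle base,cap',ug(r(246,224,42)),ug(r(603,228,42)),'body end',ug(r(490,224,42)))
print('tcp',ug(read_state()['eef_pos']))
print('blocks',ug(r(290,284,19)),ug(r(555,287,19)))
E
```

```text
low edge (np.float64(-74.1), np.float64(-152.7)) (np.float64(91.8), np.float64(-152.8))
wall outer low (np.float64(-99.9), np.float64(-154.2)) (np.float64(105.4), np.float64(-154.3)) inner (np.float64(-88.1), np.float64(-148.0)) (np.float64(91.0), np.float64(-148.1))
bottle base,cap (np.float64(-91.6), np.float64(-99.6)) (np.float64(97.1), np.float64(-101.6)) body end (np.float64(37.0), np.float64(-99.5))
tcp (np.float64(-10.8), np.float64(-147.7))
blocks (np.float64(-76.9), np.float64(-137.8)) (np.float64(83.7), np.float64(-139.7))
```

The low edge, blocks and walls agree to 1–3 mm, with the gutter origin now ≈ (640, 72, -0.178). I lower the fingers behind the bottle.

Request:
{"api": "apply_moves", "payload": {"increments": [{"tx": 0, "ty": 0, "tz": -0.04, "rx": 0, "ry": 0, "rz": 0, "claw": 0.04}, {"tx": 0, "ty": 0, "tz": -0.07, "rx": 0, "ry": 0, "rz": 0, "claw": 0.04}, {"tx": 0, "ty": 0, "tz": -0.078, "rx": 0, "ry": 0, "rz": 0, "claw": 0.04}, {"tx": 0, "ty": 0, "tz": -0.078, "rx": 0, "ry": 0, "rz": 0, "claw": 0.04}]}}

```text
clock: 3.4
eef_pos: [599.3, -73.4, 21.4]
tool_rot: [-3.141, -0.0, 1.393]
force: [-1.3, 0.2, -0.7]
width: 40.1
```

Request:
{"api": "apply_moves", "payload": {"increments": [{"tx": 0.0007, "ty": 0.0039, "tz": 0.0005, "rx": 0, "ry": 0, "rz": 0, "claw": 0.04}, {"tx": 0.0014, "ty": 0.0079, "tz": 0.001, "rx": 0, "ry": 0, "rz": 0, "claw": 0.04}, {"tx": 0.0021, "ty": 0.0118, "tz": 0.0015, "rx": 0, "ry": 0, "rz": 0, "claw": 0.04}, {"tx": 0.0028, "ty": 0.0157, "tz": 0.002, "rx": 0, "ry": 0, "rz": 0, "claw": 0.04}, {"tx": 0.0038, "ty": 0.0213, "tz": 0.0027, "rx": 0, "ry": 0, "rz": 0, "claw": 0.04}, {"tx": 0.0051, "ty": 0.0283, "tz": 0.0036, "rx": 0, "ry": 0, "rz": 0, "claw": 0.04}, {"tx": 0.0064, "ty": 0.0354, "tz": 0.0045, "rx": 0, "ry": 0, "rz": 0, "claw": 0.04}, {"tx": 0.0076, "ty": 0.0425, "tz": 0.0054, "rx": 0, "ry": 0, "rz": 0, "claw": 0.04}, {"tx": 0.0089, "ty": 0.0496, "tz": 0.0063, "rx": 0, "ry": 0, "rz": 0, "claw": 0.04}, {"tx": 0.0102, "ty": 0.0567, "tz": 0.0072, "rx": 0, "ry": 0, "rz": 0, "claw": 0.04}, {"tx": 0.0113, "ty": 0.063, "tz": 0.008, "rx": 0, "ry": 0, "rz": 0, "claw": 0.04}, {"tx": 0.0122, "ty": 0.068, "tz": 0.0086, "rx": 0, "ry": 0, "rz": 0, "claw": 0.04}]}}

```text
clock: 4.6
eef_pos: [610.6, -20.4, 39.9]
tool_rot: [3.137, 0.011, 1.384]
force: [-25.5, -16.1, 76.8]
width: 39.8
```

```bash
python3 - <<'E'
from h import *
import pickle
s=read_state();print(s['eef_pos'],s['tool_rot'],s['force']); c=calibration('wrist')
im=get_image('wrist');pickle.dump((c,im),open('w2.pkl','wb'))
cv2.imwrite('pics/w2.png',cv2.resize(np.clip(im[:,:,::-1]*1.2,0,255).astype(np.uint8),(800,600),interpolation=cv2.INTER_CUBIC))
E
```

```text
[610.63639439 -20.36875173  39.90451194] [3.13684912 0.01128916 1.38392728] [-25.48425212 -16.10387961  76.79437917]
```

View pics/w2.png

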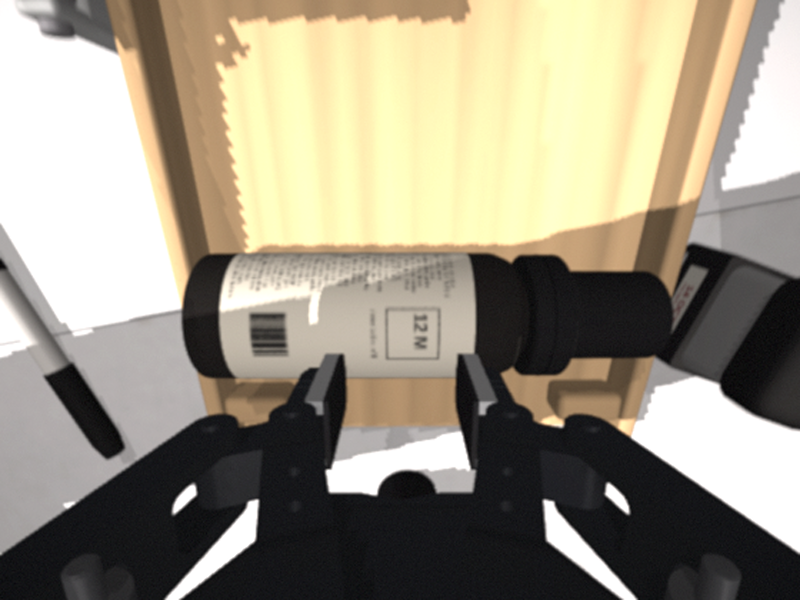

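The wrist force is 77 N upward, with lag in y and z, so something is jammed. I stop pushing and work out where the contact is before moving on.

```bash
python3 - <<'E'
from h import *
import pickle
from scipy.optimize import least_squares
s=read_state();print({k:np.round(s[k],2) for k in('clock','eef_pos','force','torque','qpos','tau','width')})
g=(640.2,72,-.178)
def ug(p):
    d=np.array(p)-[g[0],g[1],0];q,k=np.sin(g[2]),np.cos(g[2]);return np.array([k*d[0]+q*d[1],-q*d[0]+k*d[1],d[2]])
print('tcp g',ug(s['eef_pos']).round(1))
for f,u,a,b in(('w1.pkl',360,177,272),('w2.pkl',400,252,378)):
    c,im=pickle.load(open(f,'rb'));o=ug(c['origin']);an=[]
    for v in(a,b):
        p=ug(ray('wrist',u*.7,v*.7,0,c));d=p-o;an.append(np.arctan2(d[1],-d[2]))
    m,h=np.mean(an),abs(an[0]-an[1])/2;D=25/np.sin(h)
    print(f,'axis y,z',(o[1]+D*np.sin(m)).round(1),(o[2]-D*np.cos(m)).round(1),'expected z at y',9+.14*(o[1]+D*np.sin(m)+155)+25.2)
E
```

```text
{'clock': np.float64(4.65), 'eef_pos': array([611.27, -18.78,  40.28]), 'force': array([-23.71, -17.16,  73.74]), 'torque': array([-3.66,  5.35,  0.14]), 'qpos': array([-0.26,  0.83,  0.4 ,  1.77, -0.48,  0.64,  0.22]), 'tau': array([ -9.12, -19.67,  -9.75, -12.86,  -5.3 ,  -5.33,  -0.19]), 'width': np.float64(40.09)}
tcp g [-12.4 -94.5  40.3]
w1.pkl axis y,z -102.1 37.8 expected z at y 41.603521620910115
w2.pkl axis y,z -77.6 44.7 expected z at y 45.03000338563599
```

The contact geometry explains it. The force direction points at the top of the bottle, and the wrist image puts the fingertips about 25 mm above the nominal TCP at this opening. The tips therefore rode up onto the bottle. I raise, back off, and find the true tip height by touching the bed gently.

Request:
{"api": "apply_moves", "payload": {"increments": [{"tx": 0, "ty": -0.005, "tz": 0.015, "rx": 0, "ry": 0, "rz": 0, "claw": 0.04}, {"tx": 0, "ty": -0.005, "tz": 0.05, "rx": 0, "ry": 0, "rz": 0, "claw": 0.04}, {"tx": -0.01, "ty": -0.045, "tz": 0.05, "rx": 0, "ry": 0, "rz": 0, "claw": 0.04}, {"tx": -0.01, "ty": -0.068, "tz": 0.05, "rx": 0, "ry": 0, "rz": 0, "claw": 0.04}, {"tx": -0.01, "ty": -0.068, "tz": 0.05, "rx": 0, "ry": 0, "rz": 0, "claw": 0.04}, {"tx": -0.01, "ty": -0.068, "tz": 0.01, "rx": 0, "ry": 0, "rz": 0, "claw": 0.04}, {"tx": -0.01, "ty": -0.068, "tz": -0.01, "rx": 0, "ry": 0, "rz": 0, "claw": 0.04}, {"tx": -0.01, "ty": -0.068, "tz": -0.012, "rx": 0, "ry": 0, "rz": 0, "claw": 0.04}, {"tx": -0.01, "ty": -0.068, "tz": -0.012, "rx": 0, "ry": 0, "rz": 0, "claw": 0.04}]}}

```text
clock: 5.55
eef_pos: [601.4, -73.6, 17.6]
tool_rot: [-3.141, -0.0, 1.393]
force: [0.4, -0.5, 0.0]
width: 40.2
```

```bash
python3 - <<'E'
from h import *
s=read_state();print({k:np.round(s[k],2) for k in('clock','eef_pos','tool_rot','force','torque')})
n='side';x0,y0,w,h,k=180,140,160,120,5
im=cv2.resize(get_image(n)[y0:y0+h,x0:x0+w,::-1],None,fx=k,fy=k,interpolation=cv2.INTER_CUBIC)
cv2.imwrite('pics/s2.png',im)
E
```

```text
{'clock': np.float64(5.55), 'eef_pos': array([601.44, -73.61,  17.55]), 'tool_rot': array([-3.14, -0.  ,  1.39]), 'force': array([ 0.44, -0.48,  0.01]), 'torque': array([-0.02, -0.01,  0.02])}
```

View pics/s2.png

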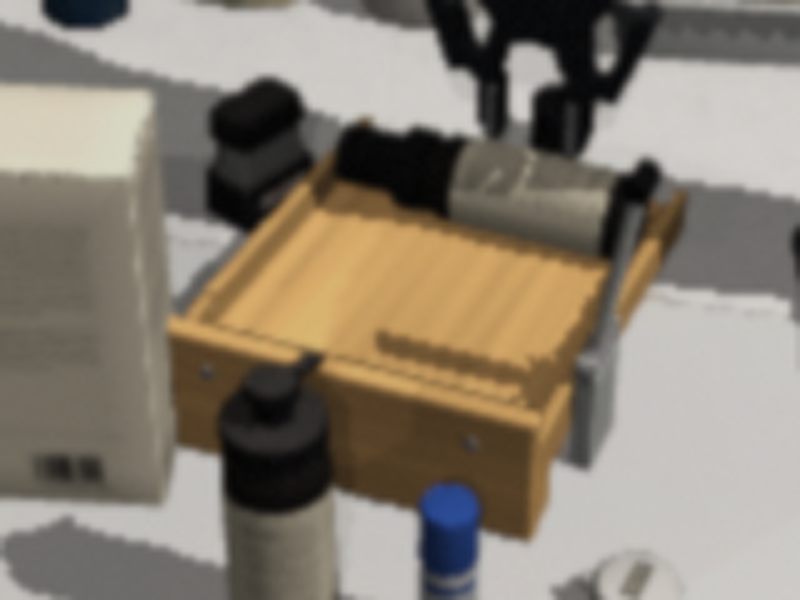

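The side view shows the bottle back at rest against the blocks, with the fingers behind it. Now I feel for the bed.

Request:
{"api": "apply_moves", "payload": {"increments": [{"tx": 0, "ty": 0, "tz": -0.004, "rx": 0, "ry": 0, "rz": 0, "claw": 0.04}, {"tx": 0, "ty": 0, "tz": -0.008, "rx": 0, "ry": 0, "rz": 0, "claw": 0.04}, {"tx": 0, "ty": 0, "tz": -0.01, "rx": 0, "ry": 0, "rz": 0, "claw": 0.04}, {"tx": 0, "ty": 0, "tz": -0.01, "rx": 0, "ry": 0, "rz": 0, "claw": 0.04}]}}

```text
clock: 6.0
eef_pos: [601.3, -74.2, 7.6]
tool_rot: [-3.141, -0.0, 1.392]
force: [-0.7, 0.5, -0.8]
width: 39.8
```

There is no contact 2 mm below bed level, which confirms that the tips sit higher than the nominal TCP. I continue down.

Request:
{"api": "apply_moves", "payload": {"increments": [{"tx": 0, "ty": 0, "tz": -0.003, "rx": 0, "ry": 0, "rz": 0, "claw": 0.04}, {"tx": 0, "ty": 0, "tz": -0.006, "rx": 0, "ry": 0, "rz": 0, "claw": 0.04}, {"tx": 0, "ty": 0, "tz": -0.006, "rx": 0, "ry": 0, "rz": 0, "claw": 0.04}]}}

```text
clock: 6.3
eef_pos: [601.1, -74.2, 1.2]
tool_rot: [-3.141, -0.0, 1.392]
force: [-0.1, -0.6, -0.1]
width: 40.2
```

Request:
{"api": "apply_moves", "payload": {"increments": [{"tx": 0, "ty": 0, "tz": -0.003, "rx": 0, "ry": 0, "rz": 0, "claw": 0.04}, {"tx": 0, "ty": 0, "tz": -0.004, "rx": 0, "ry": 0, "rz": 0, "claw": 0.04}, {"tx": 0, "ty": 0, "tz": -0.004, "rx": 0, "ry": 0, "rz": 0, "claw": 0.04}]}}

```text
clock: 6.6
eef_pos: [601.3, -74.3, -2.6]
tool_rot: [-3.141, -0.0, 1.392]
force: [-0.2, 0.2, 0.3]
width: 40.0
```

At this opening the tips are more than 12 mm above the TCP, so the gripper body would come close to the bottle's top. Nearly closed fingers reach farther, so I raise, close to 10 mm and probe again.

Request:
{"api": "apply_moves", "payload": {"increments": [{"tx": 0, "ty": 0, "tz": 0.02, "rx": 0, "ry": 0, "rz": 0, "claw": 0.01}, {"tx": 0, "ty": 0, "tz": 0.02, "rx": 0, "ry": 0, "rz": 0, "claw": 0.01}, {"tx": 0, "ty": 0, "tz": 0.02, "rx": 0, "ry": 0, "rz": 0, "claw": 0.01}, {"tx": 0, "ty": 0, "tz": 0.02, "rx": 0, "ry": 0, "rz": 0, "claw": 0.01}, {"tx": 0, "ty": 0, "tz": 0.02, "rx": 0, "ry": 0, "rz": 0, "claw": 0.01}]}}

```text
clock: 7.1
eef_pos: [601.0, -74.2, 17.1]
tool_rot: [-3.141, -0.0, 1.392]
force: [-0.5, -0.1, -0.6]
width: 10.0
```

```bash
python3 - <<'E'
from h import *
import pickle
s=read_state();print({k:np.round(s[k],2) for k in('eef_pos','force','width')})
c=calibration('wrist');im=get_image('wrist');pickle.dump((c,im),open('w3.pkl','wb'))
a=im[190:330,130:430,::-1];cv2.imwrite('pics/w3.png',cv2.resize(np.clip(a*1.3,0,255).astype(np.uint8),(750,350),interpolation=cv2.INTER_CUBIC))
# predicted crop px of pad front edge at several heights above tcp
t=s['eef_pos']
for dz in(0,10,20,30):
    print(dz,[((proj('wrist',t+np.array([.984*x+.177*11,-.177*x+.984*11,dz]),c)-[130,190])*2.5).round(0) for x in(-5,5)])
E
```

```text
{'eef_pos': array([600.99, -74.22,  17.06]), 'force': array([-0.54, -0.13, -0.55]), 'width': np.float64(9.96)}
0 [array([352.,  99.]), array([394.,  99.])]
10 [array([351., 114.]), array([395., 114.])]
20 [array([349., 131.]), array([396., 131.])]
30 [array([347., 150.]), array([398., 150.])]
```

View pics/w3.png

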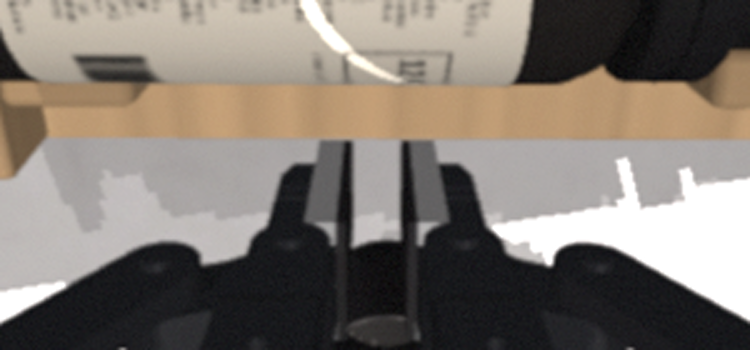

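The picture shows the tips near v≈140 in the crop, again about 25 mm above the nominal TCP. Both the pad gap and the row give that, and it agrees with the earlier contact. So for a tip at z≈25 I need a TCP near z≈0, which still leaves the body clear of the bottle. I descend, then push a short way and check the force.

Request:
{"api": "apply_moves", "payload": {"increments": [{"tx": 0.005, "ty": 0, "tz": -0.01, "rx": 0, "ry": 0, "rz": 0, "claw": 0.012}, {"tx": 0.005, "ty": 0, "tz": -0.018, "rx": 0, "ry": 0, "rz": 0, "claw": 0.012}, {"tx": 0.005, "ty": 0, "tz": -0.018, "rx": 0, "ry": 0, "rz": 0, "claw": 0.012}, {"tx": 0.0057, "ty": 0.004, "tz": -0.0175, "rx": 0, "ry": 0, "rz": 0, "claw": 0.012}, {"tx": 0.0064, "ty": 0.008, "tz": -0.017, "rx": 0, "ry": 0, "rz": 0, "claw": 0.012}, {"tx": 0.0071, "ty": 0.012, "tz": -0.0165, "rx": 0, "ry": 0, "rz": 0, "claw": 0.012}, {"tx": 0.0079, "ty": 0.016, "tz": -0.016, "rx": 0, "ry": 0, "rz": 0, "claw": 0.012}, {"tx": 0.0086, "ty": 0.02, "tz": -0.0155, "rx": 0, "ry": 0, "rz": 0, "claw": 0.012}, {"tx": 0.0093, "ty": 0.024, "tz": -0.015, "rx": 0, "ry": 0, "rz": 0, "claw": 0.012}, {"tx": 0.01, "ty": 0.028, "tz": -0.0145, "rx": 0, "ry": 0, "rz": 0, "claw": 0.012}]}}

```text
clock: 8.15
eef_pos: [611.6, -46.0, 3.3]
tool_rot: [3.141, -0.0, 1.392]
force: [0.4, -0.6, 0.7]
width: 11.7
```

Force is near zero, so there is no jam. I continue uphill.

Request:
{"api": "apply_moves", "payload": {"increments": [{"tx": 0.001, "ty": 0.006, "tz": 0.0007, "rx": 0, "ry": 0, "rz": 0, "claw": 0.012}, {"tx": 0.002, "ty": 0.012, "tz": 0.0014, "rx": 0, "ry": 0, "rz": 0, "claw": 0.012}, {"tx": 0.003, "ty": 0.018, "tz": 0.0021, "rx": 0, "ry": 0, "rz": 0, "claw": 0.012}, {"tx": 0.0043, "ty": 0.024, "tz": 0.0028, "rx": 0, "ry": 0, "rz": 0, "claw": 0.012}, {"tx": 0.0054, "ty": 0.03, "tz": 0.0035, "rx": 0, "ry": 0, "rz": 0, "claw": 0.012}, {"tx": 0.0065, "ty": 0.036, "tz": 0.0042, "rx": 0, "ry": 0, "rz": 0, "claw": 0.012}, {"tx": 0.0076, "ty": 0.042, "tz": 0.0049, "rx": 0, "ry": 0, "rz": 0, "claw": 0.012}, {"tx": 0.0086, "ty": 0.048, "tz": 0.0056, "rx": 0, "ry": 0, "rz": 0, "claw": 0.012}]}}

```text
clock: 8.95
eef_pos: [620.1, 2.2, 8.8]
tool_rot: [3.142, -0.0, 1.392]
force: [-0.5, -1.2, 0.5]
width: 12.3
```

```bash
python3 - <<'E'
from h import *
s=read_state();print({k:np.round(s[k],2) for k in('eef_pos','force','torque','width')})
c=calibration('wrist');im=get_image('wrist');
cv2.imwrite('pics/w4.png',cv2.resize(np.clip(im[:,:,::-1]*1.2,0,255).astype(np.uint8),(800,600)))
E
```

```text
{'eef_pos': array([620.11,   2.17,   8.81]), 'force': array([-0.53, -1.22,  0.51]), 'torque': array([-0.21,  0.02, -0.01]), 'width': np.float64(12.31)}
```

View pics/w4.png

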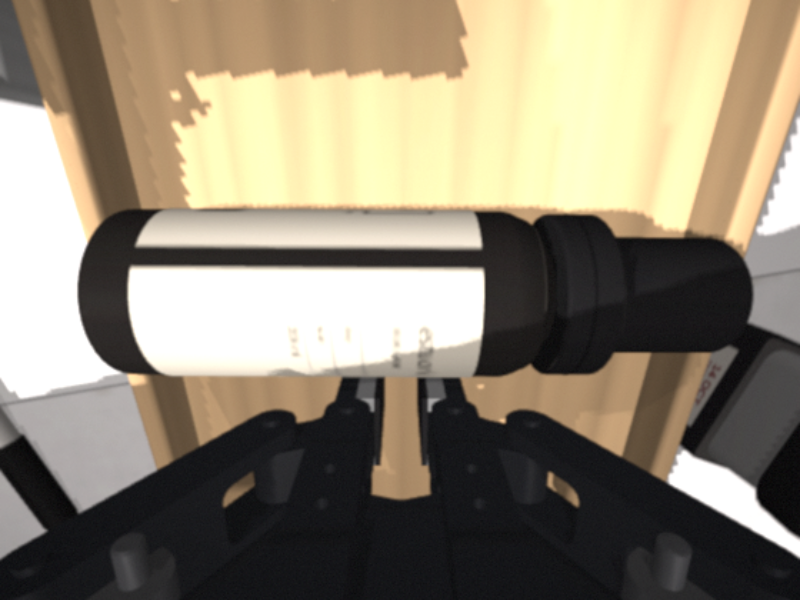

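The picture shows the bottle square across the gutter and rolling, with the closed fingertips touching its body at u≈345–460. I continue to the crest.

Request:
{"api": "apply_moves", "payload": {"increments": [{"tx": 0.001, "ty": 0.006, "tz": 0.0007, "rx": 0, "ry": 0, "rz": 0, "claw": 0.012}, {"tx": 0.002, "ty": 0.012, "tz": 0.0014, "rx": 0, "ry": 0, "rz": 0, "claw": 0.012}, {"tx": 0.003, "ty": 0.018, "tz": 0.0021, "rx": 0, "ry": 0, "rz": 0, "claw": 0.012}, {"tx": 0.0043, "ty": 0.024, "tz": 0.0028, "rx": 0, "ry": 0, "rz": 0, "claw": 0.012}, {"tx": 0.0054, "ty": 0.03, "tz": 0.0035, "rx": 0, "ry": 0, "rz": 0, "claw": 0.012}, {"tx": 0.0065, "ty": 0.036, "tz": 0.0042, "rx": 0, "ry": 0, "rz": 0, "claw": 0.012}, {"tx": 0.0076, "ty": 0.042, "tz": 0.0049, "rx": 0, "ry": 0, "rz": 0, "claw": 0.012}, {"tx": 0.0086, "ty": 0.048, "tz": 0.0056, "rx": 0, "ry": 0, "rz": 0, "claw": 0.012}, {"tx": 0.0097, "ty": 0.054, "tz": 0.0063, "rx": 0, "ry": 0, "rz": 0, "claw": 0.012}, {"tx": 0.0108, "ty": 0.06, "tz": 0.007, "rx": 0, "ry": 0, "rz": 0, "claw": 0.012}, {"tx": 0.0119, "ty": 0.066, "tz": 0.0077, "rx": 0, "ry": 0, "rz": 0, "claw": 0.012}, {"tx": 0.0126, "ty": 0.07, "tz": 0.0081, "rx": 0, "ry": 0, "rz": 0, "claw": 0.012}]}}

```text
clock: 10.2
eef_pos: [632.7, 72.7, 16.9]
tool_rot: [-3.142, -0.0, 1.393]
force: [-0.3, -1.0, -0.9]
width: 12.4
```

Request:
{"api": "apply_moves", "payload": {"increments": [{"tx": 0.0007, "ty": 0.004, "tz": 0.0005, "rx": 0, "ry": 0, "rz": 0, "claw": 0.012}, {"tx": 0.0014, "ty": 0.008, "tz": 0.001, "rx": 0, "ry": 0, "rz": 0, "claw": 0.012}, {"tx": 0.0022, "ty": 0.012, "tz": 0.0015, "rx": 0, "ry": 0, "rz": 0, "claw": 0.012}, {"tx": 0.0029, "ty": 0.016, "tz": 0.002, "rx": 0, "ry": 0, "rz": 0, "claw": 0.012}, {"tx": 0.0036, "ty": 0.02, "tz": 0.0025, "rx": 0, "ry": 0, "rz": 0, "claw": 0.012}, {"tx": 0.0043, "ty": 0.024, "tz": 0.003, "rx": 0, "ry": 0, "rz": 0, "claw": 0.012}, {"tx": 0.005, "ty": 0.028, "tz": 0.0035, "rx": 0, "ry": 0, "rz": 0, "claw": 0.012}, {"tx": 0.0058, "ty": 0.032, "tz": 0.004, "rx": 0, "ry": 0, "rz": 0, "claw": 0.012}, {"tx": 0.0065, "ty": 0.036, "tz": 0.0045, "rx": 0, "ry": 0, "rz": 0, "claw": 0.012}, {"tx": 0.0068, "ty": 0.038, "tz": 0.0048, "rx": 0, "ry": 0, "rz": 0, "claw": 0.012}]}}

```text
clock: 11.2
eef_pos: [639.5, 110.5, 21.6]
tool_rot: [-3.142, -0.0, 1.393]
force: [-0.1, 0.3, 0.4]
width: 11.8
```

```bash
cat >> h.py <<'E'
g=(640.2,72,-.178)
def ug(p):
    d=np.array(p)-[g[0],g[1],0];q,k=np.sin(g[2]),np.cos(g[2]);return np.array([k*d[0]+q*d[1],-q*d[0]+k*d[1],d[2]])
E
python3 - <<'E'
from h import *
import pickle
s=read_state();print({k:np.round(s[k],2) for k in('eef_pos','force','torque','width')},ug(s['eef_pos']))
c=calibration('wrist');im=get_image('wrist');pickle.dump((c,im),open('w5.pkl','wb'))
# dark->light profile along columns at label, for axis estimate
for u in (150,200,240,330):
    col=cv2.GaussianBlur(im,(3,3),0)[60:280,u].astype(int); sat=col.max(1)-col.min(1)
    print(u,[(60+i,int(a)) for i,a in enumerate(sat) if i%8==0])
for y,z in((78,57.6),(60,63.6),(50,62)):
    # silhouettes of axis at y,z
    o=ug(c['origin']);d=np.array([y-o[1],z-o[2]]);D=np.hypot(*d);h=np.arcsin(25/D);m=np.arctan2(d[0],-d[1])
    print(y,z,[proj('wrist',G([-12,o[1]+D*np.sin(m+t),o[2]-D*np.cos(m+t)],g)[0],c).round(0) for t in(h,-h)])
E
```

```text
{'eef_pos': array([639.48, 110.5 ,  21.64]), 'force': array([-0.13,  0.27,  0.42]), 'torque': array([ 0.  , -0.  , -0.03]), 'width': np.float64(11.79)} [-7.52090062 37.7656753  21.64422781]
150 [(60, 4), (68, 4), (76, 3), (84, 3), (92, 3), (100, 82), (108, 83), (116, 84), (124, 86), (132, 29), (140, 16), (148, 23), (156, 27), (164, 26), (172, 13), (180, 9), (188, 6), (196, 5), (204, 15), (212, 17), (220, 18), (228, 20), (236, 24), (244, 12), (252, 57), (260, 60), (268, 62), (276, 61)]
200 [(60, 4), (68, 3), (76, 4), (84, 3), (92, 4), (100, 85), (108, 74), (116, 76), (124, 82), (132, 37), (140, 16), (148, 23), (156, 26), (164, 22), (172, 19), (180, 19), (188, 17), (196, 15), (204, 15), (212, 17), (220, 18), (228, 19), (236, 24), (244, 14), (252, 57), (260, 58), (268, 58), (276, 84)]
240 [(60, 3), (68, 4), (76, 3), (84, 4), (92, 4), (100, 85), (108, 73), (116, 76), (124, 82), (132, 38), (140, 17), (148, 24), (156, 26), (164, 27), (172, 25), (180, 24), (188, 24), (196, 19), (204, 19), (212, 18), (220, 18), (228, 20), (236, 24), (244, 15), (252, 55), (260, 31), (268, 1), (276, 3)]
330 [(60, 3), (68, 4), (76, 3), (84, 4), (92, 4), (100, 78), (108, 83), (116, 77), (124, 82), (132, 47), (140, 19), (148, 24), (156, 26), (164, 21), (172, 19), (180, 18), (188, 17), (196, 16), (204, 16), (212, 17), (220, 18), (228, 20), (236, 25), (244, 20), (252, 55), (260, 56), (268, 56), (276, 84)]
78 57.6 [array([269., 139.]), array([269., 252.])]
60 63.6 [array([269., 182.]), array([269., 296.])]
50 62 [array([269., 203.]), array([269., 314.])]
```

The bottle's silhouette rows (134 to 248) match the pocket prediction (139 to 252), and the force is zero, so the bottle is parked. I back off, rise, and go to the outer side of the keeper.

Request:
{"api": "apply_moves", "payload": {"increments": [{"tx": -0.001, "ty": -0.006, "tz": 0.005, "rx": 0, "ry": 0, "rz": 0, "claw": 0}, {"tx": -0.001, "ty": -0.006, "tz": 0.05, "rx": 0, "ry": 0, "rz": 0, "claw": 0}, {"tx": -0.001, "ty": -0.006, "tz": 0.1, "rx": 0, "ry": 0, "rz": 0, "claw": 0}, {"tx": -0.001, "ty": -0.006, "tz": 0.15, "rx": 0, "ry": 0, "rz": 0, "claw": 0}, {"tx": -0.001, "ty": -0.006, "tz": 0.2, "rx": 0, "ry": 0, "rz": 0, "claw": 0}, {"tx": -0.001, "ty": -0.006, "tz": 0.23, "rx": 0, "ry": 0, "rz": 0, "claw": 0}, {"tx": -0.05, "ty": 0.008, "tz": 0.23, "rx": 0, "ry": 0, "rz": 0, "claw": 0}, {"tx": -0.1, "ty": 0.017, "tz": 0.23, "rx": 0, "ry": 0, "rz": 0, "claw": 0}, {"tx": -0.15, "ty": 0.026, "tz": 0.23, "rx": 0, "ry": 0, "rz": 0, "claw": 0}, {"tx": -0.18, "ty": 0.031, "tz": 0.23, "rx": 0, "ry": 0, "rz": 0, "claw": 0}, {"tx": -0.18, "ty": 0.031, "tz": 0.23, "rx": 0, "ry": 0, "rz": 0, "claw": 0}, {"tx": -0.18, "ty": 0.031, "tz": 0.23, "rx": 0, "ry": 0, "rz": 0, "claw": 0}]}}

```text
clock: 12.45
eef_pos: [459.7, 140.4, 252.4]
tool_rot: [3.14, -0.001, 1.392]
force: [1.4, -0.4, 0.6]
width: 0.3
```

```bash
python3 - <<'E'
from h import *
s=read_state();print({k:np.round(s[k],2) for k in('clock','eef_pos','tool_rot','force','qpos')},ug(s['eef_pos']))
c=calibration('wrist');im=get_image('wrist')
x0,y0,w,h,k=200,140,140,110,3
side=cv2.resize(get_image('side')[y0:y0+h,x0:x0+w],(420,330),interpolation=cv2.INTER_CUBIC)
W=cv2.resize(im,(380,285));o=np.zeros((330,800,3),np.uint8);o[:,:420]=side;o[:285,420:]=np.clip(W*1.2,0,255)
cv2.imwrite('pics/m.png',o[:,:,::-1])
for nm,p in dict(tip0=(-136.5,37,174),tipup=(-108,37,178),hinge=(-108,37,68)).items(): print(nm,(proj('wrist',G(p,g)[0],c)*380/560+[420,0]).round(0),((proj('side',G(p,g)[0])-[x0,y0])*3).round(0))
E
```

```text
{'clock': np.float64(12.45), 'eef_pos': array([459.67, 140.42, 252.42]), 'tool_rot': array([ 3.14, -0.  ,  1.39]), 'force': array([ 1.43, -0.4 ,  0.59]), 'qpos': array([-0.8 ,  0.38,  0.62,  1.93, -0.28,  0.92, -0.22])} [-189.79187703   35.37851635  252.42358631]
tip0 [651. 142.] [339. 114.]
tipup [675. 142.] [304. 102.]
hinge [655. 125.] [297. 208.]
```

View pics/m.png

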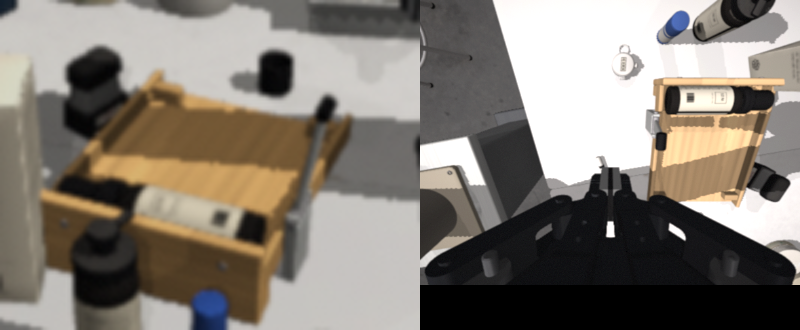

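The bottle lies in the pocket against the end board, and the keeper tip is at wrist (661,141), where predicted and near open. I lower beside it and push inward.

Request:
{"api": "apply_moves", "payload": {"increments": [{"tx": 0, "ty": 0.0015, "tz": -0.04, "rx": 0, "ry": 0, "rz": 0, "claw": 0}, {"tx": 0, "ty": 0.0015, "tz": -0.08, "rx": 0, "ry": 0, "rz": 0, "claw": 0}, {"tx": 0, "ty": 0.0015, "tz": -0.119, "rx": 0, "ry": 0, "rz": 0, "claw": 0}, {"tx": 0, "ty": 0.0015, "tz": -0.119, "rx": 0, "ry": 0, "rz": 0, "claw": 0}, {"tx": 0.015, "ty": -0.001, "tz": -0.119, "rx": 0, "ry": 0, "rz": 0, "claw": 0}, {"tx": 0.03, "ty": -0.004, "tz": -0.119, "rx": 0, "ry": 0, "rz": 0, "claw": 0}, {"tx": 0.04, "ty": -0.0055, "tz": -0.119, "rx": 0, "ry": 0, "rz": 0, "claw": 0}, {"tx": 0.05, "ty": -0.0075, "tz": -0.119, "rx": 0, "ry": 0, "rz": 0, "claw": 0}, {"tx": 0.06, "ty": -0.009, "tz": -0.119, "rx": 0, "ry": 0, "rz": 0, "claw": 0}]}}

```text
clock: 13.45
eef_pos: [520.4, 131.5, 133.4]
tool_rot: [3.141, -0.0, 1.392]
force: [0.3, -0.3, -0.1]
width: 0.2
```

Request:
{"api": "apply_moves", "payload": {"increments": [{"tx": 0.01, "ty": -0.002, "tz": -0.003, "rx": 0, "ry": 0, "rz": 0, "claw": 0}, {"tx": 0.02, "ty": -0.0035, "tz": -0.006, "rx": 0, "ry": 0, "rz": 0, "claw": 0}, {"tx": 0.03, "ty": -0.0055, "tz": -0.01, "rx": 0, "ry": 0, "rz": 0, "claw": 0}, {"tx": 0.04, "ty": -0.007, "tz": -0.014, "rx": 0, "ry": 0, "rz": 0, "claw": 0}, {"tx": 0.05, "ty": -0.009, "tz": -0.018, "rx": 0, "ry": 0, "rz": 0, "claw": 0}, {"tx": 0.06, "ty": -0.0105, "tz": -0.022, "rx": 0, "ry": 0, "rz": 0, "claw": 0}, {"tx": 0.07, "ty": -0.0125, "tz": -0.025, "rx": 0, "ry": 0, "rz": 0, "claw": 0}, {"tx": 0.08, "ty": -0.014, "tz": -0.028, "rx": 0, "ry": 0, "rz": 0, "claw": 0}, {"tx": 0.088, "ty": -0.0155, "tz": -0.028, "rx": 0, "ry": 0, "rz": 0, "claw": 0}, {"tx": 0.088, "ty": -0.0155, "tz": -0.028, "rx": 0, "ry": 0, "rz": 0, "claw": 0}]}}

```text
clock: 14.45
eef_pos: [608.8, 115.6, 104.7]
tool_rot: [3.14, 0.0, 1.391]
force: [-0.8, 0.6, -0.2]
width: -0.4
```

Request:
{"api": "apply_moves", "payload": {"increments": [{"tx": 0, "ty": 0, "tz": 0.04, "rx": 0, "ry": 0, "rz": 0, "claw": 0}, {"tx": -0.03, "ty": 0.005, "tz": 0.08, "rx": 0, "ry": 0, "rz": 0, "claw": 0}, {"tx": -0.08, "ty": 0.014, "tz": 0.12, "rx": 0, "ry": 0, "rz": 0, "claw": 0}, {"tx": -0.12, "ty": 0.02, "tz": 0.16, "rx": 0, "ry": 0, "rz": 0, "claw": 0}, {"tx": -0.12, "ty": 0.02, "tz": 0.16, "rx": 0, "ry": 0, "rz": 0, "claw": 0}, {"tx": -0.12, "ty": 0.02, "tz": 0.16, "rx": 0, "ry": 0, "rz": 0, "claw": 0}, {"tx": -0.12, "ty": 0.02, "tz": 0.16, "rx": 0, "ry": 0, "rz": 0, "claw": 0}, {"tx": -0.12, "ty": 0.02, "tz": 0.16, "rx": 0, "ry": 0, "rz": 0, "claw": 0}]}}

```text
clock: 15.25
eef_pos: [487.7, 135.9, 263.9]
tool_rot: [-3.141, 0.001, 1.392]
force: [-0.1, -0.0, -0.2]
width: 0.1
```

```bash
python3 - <<'E'
from h import *
s=read_state();print({k:np.round(s[k],2) for k in('clock','eef_pos','force')})
c=calibration('wrist');im=get_image('wrist')
x0,y0,w,h=200,140,140,110
side=cv2.resize(get_image('side')[y0:y0+h,x0:x0+w],(420,330),interpolation=cv2.INTER_CUBIC)
W=cv2.resize(im,(380,285));o=np.zeros((330,800,3),np.uint8);o[:,:420]=side;o[:285,420:]=np.clip(W*1.2,0,255)
cv2.imwrite('pics/m2.png',o[:,:,::-1])
for nm,p in dict(down=(2,37,68),hinge=(-108,37,68)).items(): print(nm,(proj('wrist',G(p,g)[0],c)*380/560+[420,0]).round(0),((proj('side',G(p,g)[0])-[x0,y0])*3).round(0))
E
```

```text
{'clock': np.float64(15.25), 'eef_pos': array([487.71, 135.93, 263.9 ]), 'force': array([-0.13, -0.01, -0.21])}
down [699. 124.] [175. 177.]
hinge [639. 124.] [297. 208.]
```

View pics/m2.png

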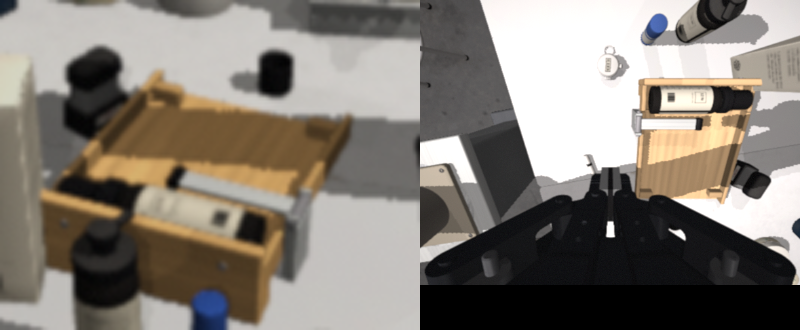

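The keeper lies flat behind the bottle: its tip is at wrist (700,124) against a predicted (699,124), and at side (176,177) against (175,177). I let it settle briefly and hand in.

Request:
{"api": "apply_moves", "payload": {"increments": [{"tx": 0, "ty": 0, "tz": 0.02, "rx": 0, "ry": 0, "rz": 0, "claw": 0}, {"tx": 0, "ty": 0, "tz": 0.02, "rx": 0, "ry": 0, "rz": 0, "claw": 0}, {"tx": 0, "ty": 0, "tz": 0.02, "rx": 0, "ry": 0, "rz": 0, "claw": 0}, {"tx": 0, "ty": 0, "tz": 0.02, "rx": 0, "ry": 0, "rz": 0, "claw": 0}, {"tx": 0, "ty": 0, "tz": 0.02, "rx": 0, "ry": 0, "rz": 0, "claw": 0}]}}

```text
clock: 15.85
eef_pos: [487.1, 136.0, 283.9]
tool_rot: [-3.14, 0.001, 1.392]
force: [-0.1, 0.7, 0.4]
width: -0.1
```

```bash
python3 -c "
from cell import *
print(finish_job(), read_state()['clock'])"
```

```text
the job is handed in; nothing more can be done
the job is handed in; nothing more can be done
```

The bottle is parked in the pocket and the keeper arm lies flat across the gutter behind it; I handed the job in at about 16 s. I pushed the bottle up the slope and over the crest with nearly closed fingertips, then tipped the keeper over from its outer side.

**Last checks:** In the final side and wrist pictures the keeper tip is within about 1 px of its predicted "down" position. The bottle lies against the end board, matching the pocket prediction to about 2 mm. The bystanders in view look unmoved by eye; I did not measure them. The robot is clear, with force near zero.

**What went wrong:** My first push jammed, with a wrist force of about 80 N (under the 120 N limit). The fingertips sit roughly 25 mm higher than the stated TCP, so they rode up onto the bottle and pressed on it. I backed off, the bottle rolled back to the blocks, and I repeated the push lower; wrist force was then near zero (1–2 N at most) at each check. The touch test only showed that the tips were more than 12 mm above the TCP. The 25 mm figure comes from the wrist image and the contact direction.

**Disagreement between cameras:** The first top and side views differed by up to about 13 mm at the gutter, so I used the close wrist view instead. It matched the given sizes to 1–3 mm.

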